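# Sweep the loose draughtsmen into the lot tray

## Task

Sweep the four loose wooden draughtsmen across the bench with your fingertips, over the folded-down flap and into the cardboard lot tray, until each lies flat on the tray's bottom, wholly past the fold so that the flap could be closed. Slide them steadily: do not pick them up or flick them in. Leave the crockery and metalware standing around them where it is.

Things in the scene. Friction and masses are not known exactly. Their poses are not given: they have to be found in the camera images.
- tray: Shallow cardboard tray taped to the bench, left (+y) of the draughtsmen, open front towards them. Origin: centre of its underside, z up, own -x to the open front. Inside: own x -85 mm (fold) to +85 mm (back wall), own y -110 to +110 mm. Bottom 3.5 mm thick; back and side walls 45 mm high, 5 mm thick. Yaw about pi/2, so its front faces -y within 0.25 rad.
- tray_fold (a point): Middle of the fold between the tray's bottom and its flap, at the bottom's upper face (3.5 mm above the bench); axes as the tray's. The flap is the front wall folded outwards: from here it runs 60 mm along own -x, 216 mm wide, a smooth gentle ramp down to the bench with no step at either end.
- draught1: Draughtsman: turned dark wooden disc, 38 mm across, 12 mm thick, 10 to 18 g, lying flat and loose on the bench. Origin: centre of the disc (6 mm above the bench at the start). All four are alike and slide without rolling when pushed with the fingertips 5 to 9 mm above the bench.
- draught2: Draughtsman: turned dark wooden disc, 38 mm across, 12 mm thick, 10 to 18 g, lying flat and loose on the bench. Origin: centre of the disc (6 mm above the bench at the start). All four are alike and slide without rolling when pushed with the fingertips 5 to 9 mm above the bench.
- draught3: Draughtsman: turned dark wooden disc, 38 mm across, 12 mm thick, 10 to 18 g, lying flat and loose on the bench. Origin: centre of the disc (6 mm above the bench at the start). All four are alike and slide without rolling when pushed with the fingertips 5 to 9 mm above the bench.
- draught4: Draughtsman: turned dark wooden disc, 38 mm across, 12 mm thick, 10 to 18 g, lying flat and loose on the bench. Origin: centre of the disc (6 mm above the bench at the start). All four are alike and slide without rolling when pushed with the fingertips 5 to 9 mm above the bench.
- egg_cup: Bystander, to be left standing where it is: white china egg cup, 45 mm across the top, 38 mm across the foot, 50 mm tall, loose, stands among the draughtsmen. Origin: centre of its underside.
- salt_pot: Bystander, to be left standing where it is: small round blue china salt pot, 42 mm across, 53 mm tall, loose, stands among the draughtsmen. Origin: centre of its underside.
- brass_bell: Bystander, to be left standing where it is: small brass hand bell with a dark wooden handle, 54 mm across, 63 mm tall, loose, stands beyond the draughtsmen, towards the far side of the bench. Origin: centre of its underside.
- tumbler: Bystander, to be left standing where it is: low glass tumbler, 72 mm across, 62 mm tall, loose, stands beyond the draughtsmen, towards the far side of the bench. Origin: centre of its underside.
- bud_vase: Bystander, to be left standing where it is: slim white china bud vase, 56 mm across, 135 mm tall, loose, stands to the right (-y) of the draughtsmen. Origin: centre of its underside.
- teacup: Bystander, to be left standing where it is: white china teacup, 84 mm across, 62 mm tall, loose, stands beyond the draughtsmen, towards the far side of the bench. Origin: centre of its underside.
- candlestick: Bystander, to be left standing where it is: brass candlestick, 82 mm across the foot, 132 mm tall, loose, stands to the left (+y) of the tray. Origin: centre of its underside.
Mind the look-alikes: they are no part of the job. Leave any orange or turquoise look-alike of the draught1 alone.

How it is judged:
At the end, for the whole second after the job is handed in: All four draughtsmen are at rest inside the tray, lying flat on its bottom (centre less than 14 mm above the tray's underside), each wholly past the fold (centre at least 18 mm inside it) and between the walls; every bystander stands within 15 mm of where it was, tipped by less than 0.3 rad (x of draught1 in the frame of tray between -0.067 and 0.085 m and y of draught1 in the frame of tray between -0.11 and 0.11 m and z of each of draught1, draught2, draught3, draught4 in the frame of tray below 0.014 m and linear speed of each of draught1, draught2, draught3, draught4 below 0.02 m/s and x of draught2 in the frame of tray between -0.067 and 0.085 m and y of draught2 in the frame of tray between -0.11 and 0.11 m and x of draught3 in the frame of tray between -0.067 and 0.085 m and y of draught3 in the frame of tray between -0.11 and 0.11 m and x of draught4 in the frame of tray between -0.067 and 0.085 m and y of draught4 in the frame of tray between -0.11 and 0.11 m and distance of each of egg_cup, salt_pot, brass_bell, tumbler, bud_vase, teacup, candlestick from where it was at the start of the episode below 0.015 m and angle between each of egg_cup, salt_pot, brass_bell, tumbler, bud_vase, teacup, candlestick's own z axis and vertical below 0.3 rad); the robot touches nothing.
It fails at once if a draughtsman is picked up or lifted (its centre more than 30 mm above the bench) (height (world z) of any of draught1, draught2, draught3, draught4 above 0.03 m).
It fails at once if a draughtsman is flicked (faster than 0.8 m/s) (linear speed of any of draught1, draught2, draught3, draught4 above 0.8 m/s).
It fails at once if a bystander is shifted by more than 15 mm or tipped by more than 0.3 rad (distance of any of egg_cup, salt_pot, brass_bell, tumbler, bud_vase, teacup, candlestick from where it was at the start of the episode above 0.015 m or angle between any of egg_cup, salt_pot, brass_bell, tumbler, bud_vase, teacup, candlestick's own z axis and vertical above 0.3 rad).
It also fails if it takes over 72 s, if anything falls off the work surface, if the arm or the gripper's body presses on something with over 40 N, if the wrist force passes 120 N, or if a joint passes its speed limit or range.

## Robot

A 7-joint arm with a two-finger parallel gripper is mounted at the origin on the work surface. World frame = base frame: x ahead of the robot, y to its left, z up, the work surface at z = 0. Lengths are in m, angles in rad, forces in N, time in s.
With the tool pointing down it reaches from about 0.425 to 0.925 m from the base axis. Payload 6.8 kg.
Tool frame: the origin (TCP) lies on the centre line of the jaws, within the pads' length; the fingertips stand bot.finger_overhang ahead of it and the grasp point (between the pads) lies 3 mm ahead of it (bot.finger_overhang is the distance from the TCP to the fingertips, in m); z points along the fingers, y is the direction in which the jaws open and shut (so a half turn about z gives the same grasp; the last joint's range is limited). The gripper opens to 85 mm and grips with 20 to 120 N. Pads are 22 mm wide; open, the fingers measure 114 mm over their backs; the gripper's body (76 mm by 85 mm) begins 54 mm behind the grasp point. The pads swing forward as they close: fully open they stand 13 mm farther back than shut.
Start: joints at [1.036, 0.477, 0.022, 1.555, -0.011, 1.109, -0.083], TCP at [0.279, -0.614, 0.253] pointing down, gripper open.
Joint ranges: [-2.96, 2.96], [-0.34, 2.1], [-1.41, 1.46], [0.24, 2.44], [-1.37, 4.51], [0.17, 1.92], [-2.96, 2.96]. Speed limits (rad/s): [2.39, 2.39, 3.14, 3.14, 3.14, 3.14, 3.14].

## Interface

Orientations are given as a unit quaternion [w, x, y, z].
In Python, from station import bot gives the robot as it stands.
- The arm moves only by the tool drive_tool, never from a script. Its argument "increments" is text: rows parted by semicolons, each of 4 numbers parted by spaces: the shift along the world's x, y, z in m, then the turn about the world's z in rad. In form: tx ty tz spin; .... A call has 1 to 12 rows; each row shifts and turns the commanded pose from where the row before left it; what a row does not reach is not made up. A row lasts 1/12 s, in which the tool goes at most 41.7 mm and 7.16 degrees, less where a joint would pass 70% of its speed; a pose out of reach is approached as far as the arm can. A call is refused whole if a number of a shift passes 0.0417 or a number of a turn 0.125, either way. A call with a gripper value outside its range is refused whole. "grip" is the opening, from 0 (shut) to 1 (fully open), set as the call begins (left out, the last holds). The fingers move at their own pace and stop on an object; "squeeze" is the grip in N (left out, the last holds). Time passes only in rows, so rows that do not move let the fingers close. It gives the time, the measured TCP pose, the force and the opening at its end, in the units of the state.
- bot.get_obs(): the state, without advancing time (a new reading comes with each control period).
- bot.read_camera(name): name is "scene" or "top"; returns the picture (384x512x3 uint8, red, green, blue); there is no depth.
- bot.calibration(name): a dict with "fx", "fy", "cx", "cy" (pixels), "camera_from_world" (4x4, takes a point from world to camera coordinates). Camera axes: x right, y down, z forward; pixel columns grow to the right and rows downward; lengths in m; the calibration is good to about 2 mm. A picture is of the moment at which its call begins. calibration takes no time and is no camera call.
- bot.hand_in(): hands the job in, once; it reports no verdict.
The state is a dict: "t": time; "q": joint angles; "joint_vel": joint speeds; "joint_torque": joint torques, N m; "eef_pos": TCP position; "tool_rot": TCP orientation; "contact_force": force on the tool from outside, world axes, zero at the start; "torque": the same for the moment, N m; "gripper_width": opening from 0.0 (shut) to 1.0 (fully open).
Only numpy, scipy, OpenCV 4.12 (cv2) and the standard library are available. Lean on these libraries where they do the work, as an engineer would, in place of code of your own. Each camera call takes 0.05 s, during which the arm holds its last target.

## Working session

There is one attempt and no reset: what is moved stays moved. The work goes in short steps, Python scripts to look and compute and a tool call to move; the robot and the scene stay as the last step left them, time stands still between calls to the robot, and variables do not carry over. Pictures are saved under pics/ and viewed, and the job is handed in when it is done.

Besides the shell and the picture viewer there is one more tool, called by a JSON object that holds its "method" and its "body", one argument or row to a line. drive_tool: Moves the arm, as the interface text tells. Its arguments: {"type":"object","properties":{"increments":{"type":"string"},"grip":{"type":"number"},"squeeze":{"type":"number"}},"required":["increments"]}

```bash
mkdir -p pics; ls
python3 - <<'E'
from station import bot
import cv2
o=bot.get_obs();print(o, bot.finger_overhang)
for n in("scene","top"):
    im=bot.read_camera(n);cv2.imwrite(f"pics/{n}0.png",im[:,:,::-1]);
    c=bot.calibration(n);print(n,c)
E
```

```text
pics
{'t': 0.0, 'q': array([ 1.03593232,  0.47774939,  0.0223443 ,  1.5564301 , -0.01153115,
        1.10933153, -0.08311397]), 'joint_vel': array([-0.0020598 ,  0.00049631,  0.0005441 , -0.00134883, -0.00082367,
        0.00022274, -0.00064049]), 'joint_torque': array([-3.61119428e-04, -5.96455228e+01,  1.60731878e+00, -2.81200022e+01,
        1.23968444e-02,  9.41581005e-03,  5.63356218e-05]), 'eef_pos': array([ 0.27916776, -0.6139608 ,  0.25236879]), 'tool_rot': array([-8.62260931e-04,  9.77320989e-01,  2.11761383e-01, -2.40975487e-04]), 'contact_force': array([ 1.01152902, -0.0163841 , -0.73803372]), 'torque': array([ 0.03717005,  0.0017034 , -0.00273877]), 'gripper_width': 1.005021134399397} 0.022
scene {'fx': 456.2922472980302, 'fy': 456.2922472980302, 'cx': 252.8112403452507, 'cy': 193.6678724118685, 'camera_from_world': array([[ 0.57171555,  0.82037441,  0.01127609, -0.33227213],
       [ 0.69512096, -0.47703464, -0.53781483, -0.38635957],
       [-0.43583044,  0.31531535, -0.84298758,  1.55245962],
       [ 0.        ,  0.        ,  0.        ,  1.        ]])}
top {'fx': 420.22304612167824, 'fy': 420.22304612167824, 'cx': 257.51956717317336, 'cy': 198.0142929694066, 'camera_from_world': array([[-0.01767225, -0.99963593,  0.02038879,  0.00695962],
       [-0.99622463,  0.01587113, -0.08534982,  0.59546468],
       [ 0.08499515, -0.02182013, -0.99614241,  1.17596326],
       [ 0.        ,  0.        ,  0.        ,  1.        ]])}
```

View pics/top0.png

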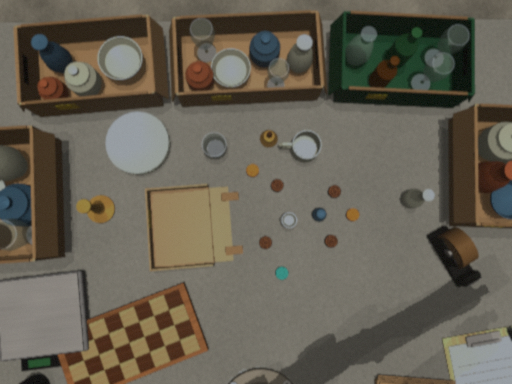

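View pics/scene0.png

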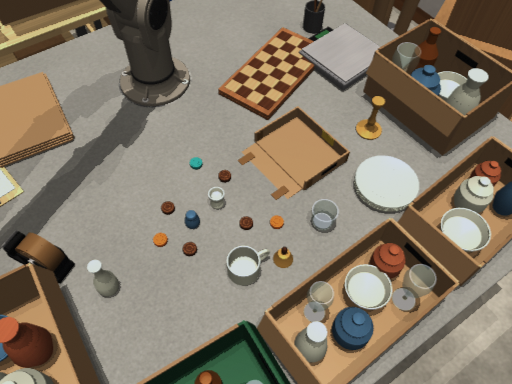

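The top view shows four dark-brown discs at about (277,185), (334,191), (265,242) and (330,241). The look-alikes are orange at (252,170) and (352,215), and turquoise at (281,272). The egg cup is at (289,220) and the salt pot at (320,214). The tray spans columns 148–232, with its fold near column 212. Next I'll measure these and confirm them in an enlarged crop.

```bash
cat > h.py <<'E'
import numpy as np, cv2
from station import bot
def ray(n,u,v):
    c=bot.calibration(n);T=np.array(c["camera_from_world"]);R=T[:3,:3];t=T[:3,3]
    d=R.T@np.array([(u-c["cx"])/c["fx"],(v-c["cy"])/c["fy"],1.]);return -R.T@t,d
def plane(n,u,v,z):
    o,d=ray(n,u,v);return o+d*(z-o[2])/d[2]
def proj(n,p):
    c=bot.calibration(n);T=np.array(c["camera_from_world"]);q=T[:3,:3]@np.asarray(p,float)+T[:3,3]
    return c["cx"]+c["fx"]*q[0]/q[2],c["cy"]+c["fy"]*q[1]/q[2]
def tri(a,b):
    o1,d1=ray(*a);o2,d2=ray(*b);A=np.stack([d1,-d2],1);s=np.linalg.lstsq(A,o2-o1,rcond=None)[0]
    p,q=o1+s[0]*d1,o2+s[1]*d2;return (p+q)/2,np.linalg.norm(p-q)
def discs(im,n):
    hsv=cv2.cvtColor(im,cv2.COLOR_RGB2HSV);h,s,v=cv2.split(hsv)
    m=(((h<12)|(h>172))&(s>90)&(v<150)&(v>15)).astype(np.uint8)
    k,l,st,ce=cv2.connectedComponentsWithStats(m);out=[]
    for i in range(1,k):
        if 35<st[i,4]<400: out.append((ce[i],st[i]))
    return out
E
python3 - <<'E'
from h import *
for n in("scene","top"):
    im=cv2.imread(f"pics/{n}0.png")[:,:,::-1].copy()
    for c,st in discs(im,n):
        p=plane(n,*c,.008)
        if .3<p[0]<.8 and -.45<p[1]<.3:print(n,c.round(1),st[2:],p[:2].round(4))
im=cv2.imread("pics/top0.png");b=im[125:290,140:370];cv2.imwrite("pics/crop0.png",cv2.resize(b,None,fx=3.4,fy=3.4,interpolation=cv2.INTER_CUBIC))
im=cv2.imread("pics/scene0.png");b=im[110:290,130:360];cv2.imwrite("pics/crops0.png",cv2.resize(b,None,fx=3.3,fy=3.3,interpolation=cv2.INTER_CUBIC))
E
```

```text
scene [266.5 103.3] [ 19  14 131] [0.3062 0.2459]
scene [224.4 175.6] [ 12  12 116] [ 0.4697 -0.0236]
scene [167.4 207.4] [ 14  12 130] [ 0.4706 -0.2135]
scene [245.9 222.7] [ 13  13 134] [ 0.6349 -0.0607]
scene [189.4 248.5] [ 14  14 152] [ 0.6144 -0.2275]
top [276.6 185.1] [12 11 84] [ 0.6339 -0.0596]
top [334.  191.2] [13 11 86] [ 0.6133 -0.2267]
top [330.5 240.6] [12 12 88] [ 0.4702 -0.2118]
top [265.2 241.9] [12 12 78] [ 0.4699 -0.0233]
top [173.7 298.1] [ 17  17 159] [0.3165 0.2388]
```

View pics/crop0.png

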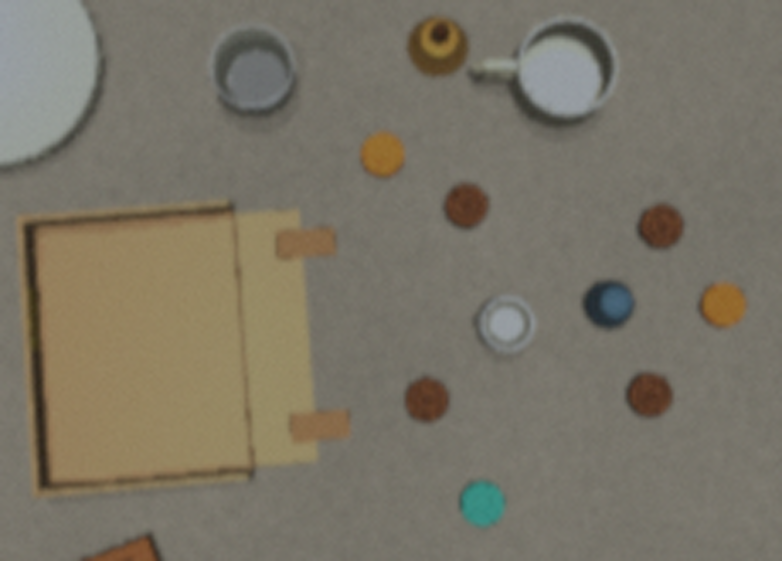

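View pics/crops0.png

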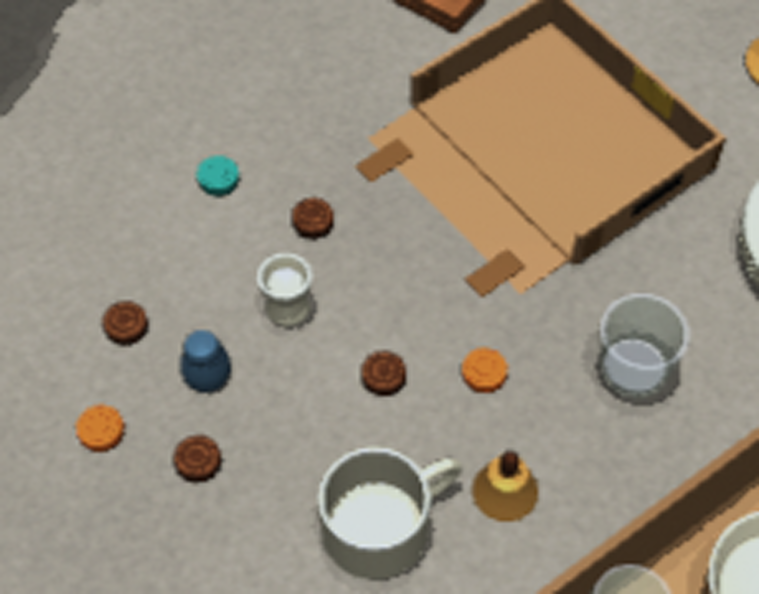

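The crops confirm the four brown discs with turned rings as the draughtsmen; the orange and turquoise discs are excluded. Next, the tray, the bystanders and the disc heights.

Run:
```python
from h import *
for a,b in [((276.6,185.1),(245.9,222.7)),((334,191.2),(189.4,248.5)),((330.5,240.6),(167.4,207.4)),((265.2,241.9),(224.4,175.6))]:
    p,e=tri(("top",*a),("scene",*b));print("disc",p.round(4),round(e,4))
f=lambda x,y:(x/3.4+140-.35,y/3.4+125-.35)
g=lambda x,y:(x/3.3+130-.35,y/3.3+110-.35)
for nm,c,z in [("flapfar",(299,210),0),("flapnear",(316,460),0),("foldA",(239,265),.0035),("foldB",(250,425),.0035),("egg top",(507,324),.05),("salt top",(615,302),.053),("bell top",(440,33),.063),("teacup rim",(567,71),.062),("handle",(475,69),.04),("tumbler rim",(253,67),.062),("or1",(383,155),.012),("or2",(723,305),.012),("turq",(483,503),.012),("backwallNear",(40,490),.045),("backwallFar",(20,215),.045)]:
    print(nm,plane("top",*f(*c),z)[:2].round(4))
for nm,c,z in [("flapnear",(371,135),0),("flapfar",(522,290),0),("foldnear",(415,108),.0035),("foldfar",(570,260),.0035),("egg top",(285,277),.05),("salt top",(204,345),.053),("egg foot",(290,312),.0),("salt foot",(206,375),0),("bell",(508,455),.063),("cup rim",(377,490),.062),("handle",(455,478),.045)]:
    print("s",nm,plane("scene",*g(*c),z)[:2].round(4))
print(plane("top",415,198,.1),plane("top",428,195,.135))
```

```text
disc [ 0.634  -0.0599  0.006 ] 0.0002
disc [ 0.6135 -0.2272  0.0061] 0.0001
disc [ 0.4699 -0.2127  0.0063] 0.0013
disc [ 0.4699 -0.0235  0.0079] 0.0005
flapfar [0.6331 0.0833]
flapnear [0.4198 0.0714]
foldA [0.5862 0.1348]
foldB [0.4504 0.1266]
egg top [ 0.5306 -0.0887]
salt top [ 0.547  -0.1777]
bell top [ 0.7711 -0.0378]
teacup rim [ 0.7381 -0.1422]
handle [ 0.7455 -0.0678]
tumbler rim [0.7449 0.1166]
or1 [0.6779 0.0104]
or2 [ 0.5448 -0.2769]
turq [ 0.3822 -0.0685]
backwallNear [0.4027 0.2935]
backwallFar [0.6273 0.3107]
s flapnear [0.4173 0.0742]
s flapfar [0.6314 0.087 ]
s foldnear [0.4164 0.1245]
s foldfar [0.6321 0.1389]
s egg top [ 0.5326 -0.0897]
s salt top [ 0.5523 -0.179 ]
s egg foot [ 0.5365 -0.0905]
s salt foot [ 0.5488 -0.1812]
s bell [ 0.7726 -0.0397]
s cup rim [ 0.7395 -0.1382]
s handle [ 0.7588 -0.0788]
[ 0.58239235 -0.42685664  0.1       ] [ 0.58695393 -0.44754459  0.135     ]
```

{"method": "drive_tool", "body": {
  "increments": "0.0148 0.021 0 0.0477;0.0148 0.021 0 0.0477;0.0148 0.021 0 0.0477;0.0148 0.021 0 0.0477;0.0148 0.021 0 0.0477;0.0148 0.021 0 0.0477;0.0148 0.021 0 0.0477;0.0148 0.021 0 0.0477;0.0148 0.021 0 0.0477;0.0148 0.021 0 0.0477;0.0148 0.021 0 0.0477;0.0148 0.021 0 0.0477",
  "grip": 0.26,
  "squeeze": 30
}}

```text
t: 1.1
eef_pos: [0.4576, -0.3607, 0.2531]
tool_rot: [-0.0, 0.877, 0.481, -0.0]
contact_force: [0.1, -0.4, -0.2]
gripper_width: 0.261
```

{"method": "drive_tool", "body": {
  "increments": "0.0148 0.021 0 0.0477;0.0148 0.021 0 0.0477;0.0148 0.021 0 0.0477;0.0148 0.021 0 0.0477;0.0148 0.021 0 0.0477;0.0148 0.021 0 0.0477;0.0148 0.021 0 0.0477;0.0148 0.021 0 0.0477;0.0148 0.021 0 0.0477;0.0148 0.021 0 0.0477;0.0148 0.021 0 0.0477;0.0148 0.021 0 0.0477"
}}

```text
t: 2.1
eef_pos: [0.635, -0.1089, 0.2531]
tool_rot: [-0.0, 0.706, 0.709, -0.0]
contact_force: [0.3, -0.1, -0.4]
gripper_width: 0.256
```

Run:
```python
from h import *
o=bot.get_obs();print(o['t'],o['eef_pos'],o['tool_rot'],o['gripper_width'],o['q'].round(2),bot.finger_overhang)
for n in("scene","top"):
    im=bot.read_camera(n);cv2.imwrite(f"pics/{n}1.png",im[:,:,::-1])
a=cv2.imread("pics/scene1.png")[80:320,110:390];cv2.imwrite("pics/c1.png",cv2.resize(a,None,fx=2.5,fy=2.5))
```

```text
2.1 [ 0.63496706 -0.10888301  0.25306077] [-1.49874138e-04  7.05678773e-01  7.08531867e-01 -2.00426554e-04] 0.2564009751923892 [ 0.36  0.46 -0.4   1.61  0.19  1.11 -0.08] 0.022
```

View pics/c1.png

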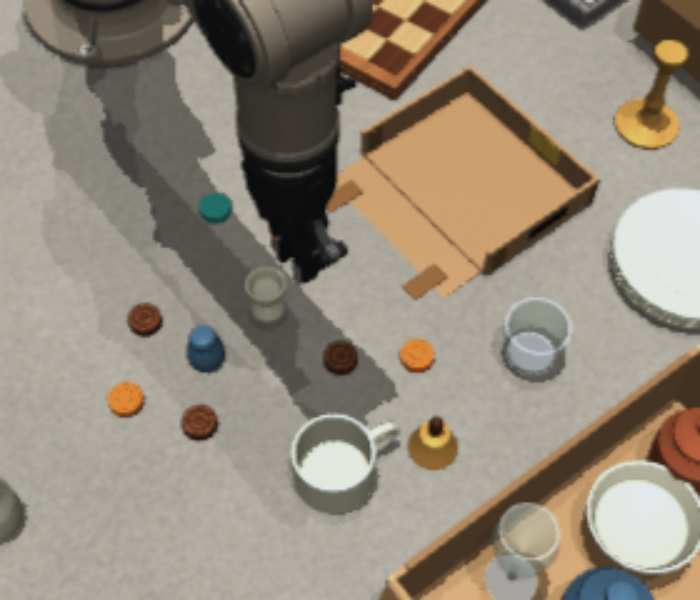

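The gripper is above the start point behind the first disc, with the jaws along x. I'll descend in stages.

{"method": "drive_tool", "body": {
  "increments": "0 0 -0.03 0;0 0 -0.03 0;0 0 -0.03 0;0 0 -0.03 0;0 0 -0.03 0;0 0 -0.03 0;0 0 -0.02 0;0 0 -0.01 0;0 0 -0.007 0;0 0 -0.004 0;0 0 0 0"
}}

```text
t: 3.12
eef_pos: [0.6349, -0.1106, 0.0326]
tool_rot: [0.0, 0.707, 0.707, 0.0]
contact_force: [0.0, 0.9, 0.9]
gripper_width: 0.263
```

Run:
```python
from h import *
o=bot.get_obs();print(o['t'],o['eef_pos'],o['contact_force'])
for n in("scene","top"):
    im=bot.read_camera(n);cv2.imwrite(f"pics/{n}2.png",im[:,:,::-1])
a=cv2.imread("pics/scene2.png")[170:280,170:310];cv2.imwrite("pics/c2.png",cv2.resize(a,None,fx=5,fy=5))
```

```text
3.1167 [ 0.6348602  -0.11055463  0.03256507] [0.00664312 0.85338172 0.94201523]
```

View pics/c2.png

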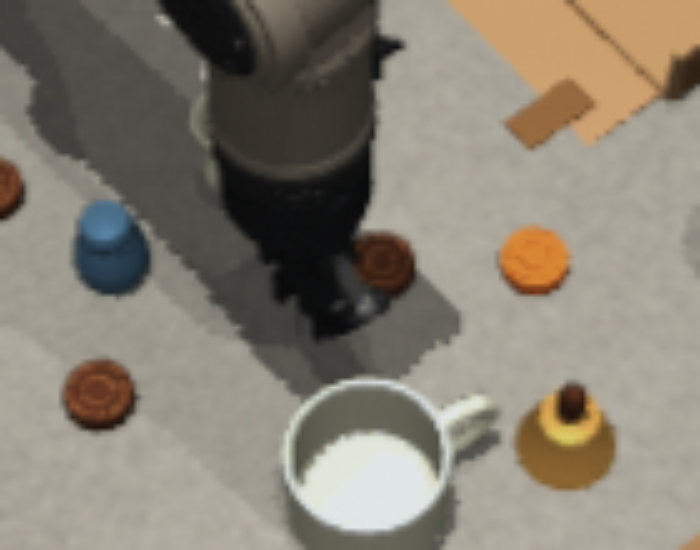

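```bash
python3 - <<'E'
from h import *
for z in (0,.005,.01,.015,.02):print(z,[tuple(((np.array(proj("scene",p))-[170,170])*5+2.5).round(0)) for p in((.6604,-.1216,z),(.6604,-.0996,z),(.646,-.0996,z))])
E
cat >> h.py <<'E'
def shot(k,crop,n="scene",f=4):
    im=bot.read_camera(n);cv2.imwrite(f"pics/{n}{k}.png",im[:,:,::-1]);y0,y1,x0,x1=crop
    cv2.imwrite(f"pics/c{n}{k}.png",cv2.resize(im[y0:y1,x0:x1,::-1],None,fx=f,fy=f));return im
E
```

```text
0 [(np.float64(315.0), np.float64(364.0)), (np.float64(349.0), np.float64(343.0)), (np.float64(334.0), np.float64(324.0))]
0.005 [(np.float64(315.0), np.float64(360.0)), (np.float64(349.0), np.float64(339.0)), (np.float64(334.0), np.float64(319.0))]
0.01 [(np.float64(315.0), np.float64(356.0)), (np.float64(349.0), np.float64(335.0)), (np.float64(334.0), np.float64(315.0))]
0.015 [(np.float64(314.0), np.float64(351.0)), (np.float64(349.0), np.float64(330.0)), (np.float64(334.0), np.float64(311.0))]
0.02 [(np.float64(314.0), np.float64(347.0)), (np.float64(349.0), np.float64(326.0)), (np.float64(334.0), np.float64(306.0))]
```

{"method": "drive_tool", "body": {
  "increments": "0 0 -0.0025 0;0 0 0 0"
}}

```text
t: 3.38
eef_pos: [0.6351, -0.1106, 0.0305]
tool_rot: [0.001, 0.707, 0.707, 0.0]
contact_force: [-0.6, -0.3, -0.2]
gripper_width: 0.257
```

{"method": "drive_tool", "body": {
  "increments": "0 0 -0.002 0;0 0 -0.002 0;0 0 -0.001 0;0 0 -0.001 0;0 0 0 0"
}}

```text
t: 3.8
eef_pos: [0.6344, -0.1104, 0.0235]
tool_rot: [-0.0, 0.707, 0.707, -0.0]
contact_force: [-0.4, -0.1, -0.3]
gripper_width: 0.26
```

{"method": "drive_tool", "body": {
  "increments": "0 0 -0.001 0;0 0 0 0;0 0 -0.001 0;0 0 0 0;0 0 -0.001 0;0 0 0 0"
}}

```text
t: 4.3
eef_pos: [0.6348, -0.1104, 0.0222]
tool_rot: [0.0, 0.707, 0.707, -0.0]
contact_force: [-4.6, 0.5, 11.9]
gripper_width: 0.26
```

The bench contact registered 12 N at TCP z = 0.022, so the overhang is right. I'll raise to about 7.5 mm and start pushing disc 1.

{"method": "drive_tool", "body": {
  "increments": "0 0 0.0085 0;0 0.006 0 0;0 0.006 0 0;0 0.008 0 0;0 0.008 0 0;0 0.01 0 0;0 0.01 0 0;-0.001 0.01 0 0;-0.001 0.01 0 0;-0.001 0.01 0 0;-0.001 0.01 0 0;-0.001 0.01 0 0"
}}

```text
t: 5.3
eef_pos: [0.6295, -0.0113, 0.0293]
tool_rot: [0.0, 0.707, 0.707, 0.0]
contact_force: [0.4, -0.4, -0.3]
gripper_width: 0.262
```

Run:
```python
from h import *
im=shot(3,(150,280,170,330))
for c,st in discs(im,"scene"):print(c.round(1),st[2:],plane("scene",*c,.008)[:2].round(4))
im=shot(3,(120,280,140,370),"top",3)
for c,st in discs(im,"top"):print(c.round(1),st[2:],plane("top",*c,.008)[:2].round(4))
```

```text
[283.7  35.5] [16 10 92] [0.0679 0.4955]
[303.4  44. ] [12  8 51] [0.1455 0.5264]
[287.6  47.4] [14 10 79] [0.128 0.468]
[269.8  49.2] [15 11 90] [0.0998 0.4096]
[291.2  59.3] [15 10 85] [0.1849 0.4405]
[273.6  61.1] [15 10 89] [0.1574 0.3839]
[255.5  63. ] [16 11 97] [0.1298 0.3258]
[295.7  71.9] [ 16  11 103] [0.2439 0.4151]
[277.3  73.7] [15 11 94] [0.2152 0.3572]
[259.   75.8] [15 11 97] [0.1886 0.2993]
[281.6  87. ] [ 16  11 109] [0.2747 0.3314]
[263.  89.] [14 11 92] [0.2471 0.2741]
[485.2 172. ] [ 32  26 231] [0.895  0.6198]
[224.4 175.7] [ 12  12 115] [ 0.4701 -0.0239]
[167.5 207.4] [ 14  12 129] [ 0.4707 -0.2134]
[273.6 224.4] [12 12 41] [ 0.6822 -0.0013]
[189.5 248.5] [ 14  14 151] [ 0.6144 -0.2274]
[333.9 191.2] [12 11 87] [ 0.6135 -0.2265]
[265.9 242.2] [11 12 42] [ 0.469  -0.0252]
[173.6 298.5] [ 17  17 158] [0.3152 0.2392]
[143.5 310.3] [ 16  17 160] [0.2845 0.3239]
[163.7 319.8] [ 15  16 132] [0.257 0.267]
[113.2 321.8] [ 17  17 162] [0.2544 0.4083]
[184.6 329. ] [ 18  17 152] [0.2301 0.2084]
[133.6 331.8] [ 16  16 142] [0.2257 0.351 ]
[154.6 340.7] [ 16  16 123] [0.1999 0.2924]
[103.4 343.5] [ 16  16 155] [0.1955 0.4348]
[174.9 350.8] [ 17  18 165] [0.1711 0.2356]
[124.1 352.5] [ 17  17 134] [0.1697 0.377 ]
[ 72.9 357.1] [ 18  12 130] [0.1606 0.5186]
[144.7 362.6] [ 17  18 155] [0.1409 0.3198]
[ 93.9 364.6] [ 16  17 151] [0.1388 0.4604]
[114.4 374.3] [ 16  16 141] [0.1113 0.4032]
[ 84.  381.4] [14  6 44] [0.0943 0.4867]
```

View pics/cscene3.png

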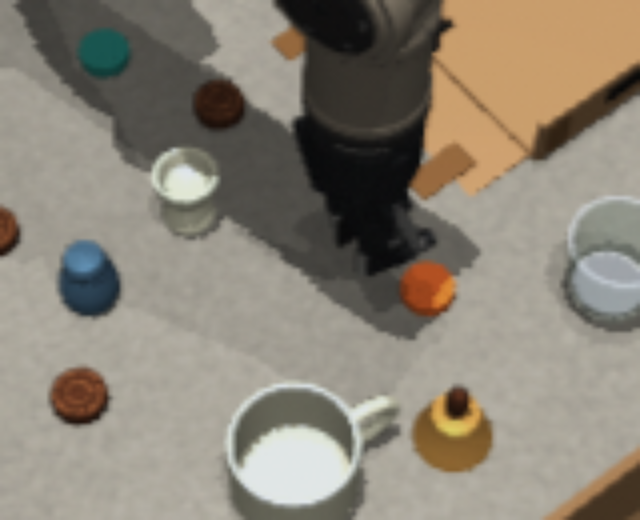

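{"method": "drive_tool", "body": {
  "increments": "-0.003 0.01 0 0;-0.003 0.01 0 0;-0.003 0.01 0 0;-0.003 0.01 0 0;-0.003 0.01 0 0;-0.003 0.01 0 0;-0.003 0.01 0.0006 0;-0.003 0.01 0.0006 0;-0.003 0.01 0.0006 0;-0.003 0.01 0.0006 0;-0.003 0.01 0.0006 0;-0.003 0.01 0.0006 0"
}}

```text
t: 6.4
eef_pos: [0.5934, 0.1085, 0.033]
tool_rot: [0.0, 0.707, 0.707, 0.0]
contact_force: [-0.3, 0.1, -0.9]
gripper_width: 0.259
```

Run:
```python
from h import *
im=shot(4,(110,270,180,360))
```

```text
(no output)
```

View pics/cscene4.png

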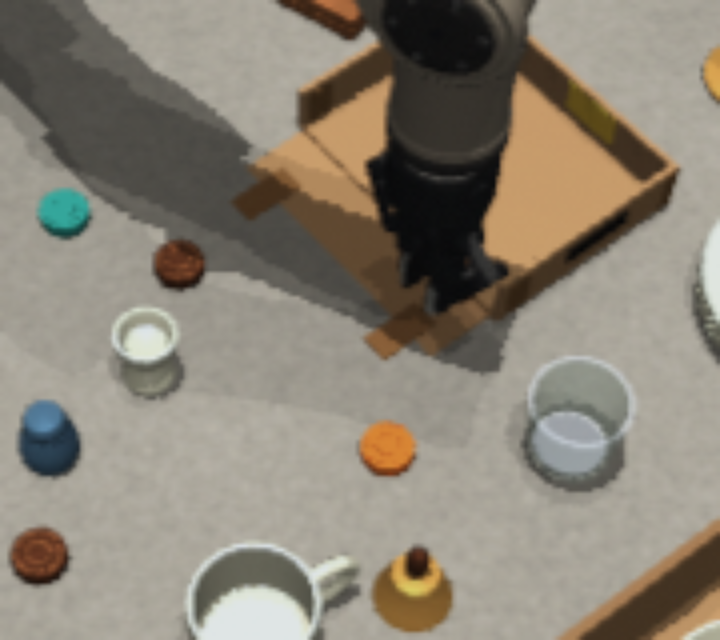

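{"method": "drive_tool", "body": {
  "increments": "-0.001 0.01 0.0004 0;-0.001 0.01 0 0;-0.001 0.01 0 0;-0.001 0.01 0 0;-0.001 0.01 0 0;0 0.01 0 0;0 0.01 0 0;0 0.01 0 0;0 0.01 0 0;0 0.01 0 0;0 0.006 0 0;0 0.004 0 0"
}}

```text
t: 7.45
eef_pos: [0.5885, 0.219, 0.0333]
tool_rot: [-0.0, 0.706, 0.708, 0.0]
contact_force: [-0.3, -0.4, -0.4]
gripper_width: 0.261
```

{"method": "drive_tool", "body": {
  "increments": "0 0.002 0 0;0 -0.005 0 0;0 -0.02 0 0;0 -0.015 0.01 0;0 0 0.035 0;-0.01 -0.02 0.035 0;-0.02 -0.03 0.02 0;-0.02 -0.035 0 0;-0.02 -0.035 0 0;-0.015 -0.035 0 0;-0.015 -0.035 0 0;-0.015 -0.025 0 0"
}}

```text
t: 8.45
eef_pos: [0.4719, -0.0399, 0.1334]
tool_rot: [0.001, 0.708, 0.706, -0.001]
contact_force: [1.3, -0.1, -0.2]
gripper_width: 0.261
```

Run:
```python
from h import *
im=shot(5,(110,270,180,360))
for c,st in discs(im,"scene"):
  p=plane("scene",*c,.0115);
  if p[0]>.4:print(c.round(1),st[2:],p[:2].round(4))
```

```text
[321.9 160.5] [ 12  12 101] [0.5904 0.2451]
[485.4 172.1] [ 32  25 240] [0.8964 0.6167]
[224.4 175.6] [ 12  12 115] [ 0.472  -0.0249]
[167.5 207.4] [ 14  12 128] [ 0.473 -0.214]
[189.4 248.5] [ 14  14 151] [ 0.6161 -0.2281]
```

View pics/cscene5.png

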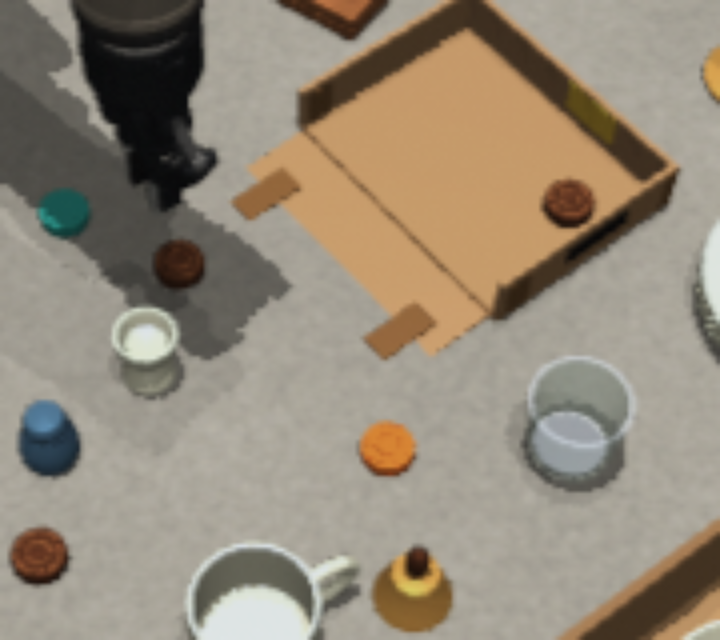

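Disc 1 is in the tray at (0.590, 0.247). Next is the near disc at (0.470, −0.024).

{"method": "drive_tool", "body": {
  "increments": "-0.001 -0.02 0 0;-0.001 -0.015 0 0;0 0 -0.03 0;0 0 -0.03 0;0 0 -0.025 0;0 0 -0.012 0;0 0 -0.005 0;0 0 -0.002 0;0 0 0 0"
}}

```text
t: 9.25
eef_pos: [0.4718, -0.0707, 0.0295]
tool_rot: [0.0, 0.707, 0.707, 0.0]
contact_force: [0.3, 0.5, -0.8]
gripper_width: 0.262
```

{"method": "drive_tool", "body": {
  "increments": "0 0.006 0 0;0 0.006 0 0;0 0.008 0 0;0 0.008 0 0;0 0.01 0 0;0 0.01 0 0;-0.001 0.01 0 0;-0.001 0.01 0 0;-0.001 0.01 0 0;-0.001 0.01 0 0;-0.001 0.01 0 0;-0.001 0.01 0 0"
}}

```text
t: 10.25
eef_pos: [0.4654, 0.0386, 0.0293]
tool_rot: [-0.0, 0.707, 0.707, -0.0]
contact_force: [0.2, -0.5, 0.1]
gripper_width: 0.255
```

{"method": "drive_tool", "body": {
  "increments": "-0.001 0.01 0 0;-0.001 0.01 0.0006 0;-0.001 0.01 0.0006 0;-0.001 0.01 0.0006 0;-0.001 0.01 0.0006 0;-0.001 0.01 0.0006 0;-0.001 0.01 0.0006 0;-0.001 0.01 0.0004 0;-0.001 0.01 0 0;-0.001 0.01 0 0;-0.001 0.01 0 0;-0.001 0.01 0 0"
}}

```text
t: 11.25
eef_pos: [0.4535, 0.1585, 0.0333]
tool_rot: [0.0, 0.707, 0.707, -0.0]
contact_force: [-0.2, 1.2, -1.0]
gripper_width: 0.258
```

Run:
```python
from h import *
print(bot.get_obs()['t'])
im=shot(6,(110,270,180,360))
```

```text
11.25
```

View pics/cscene6.png

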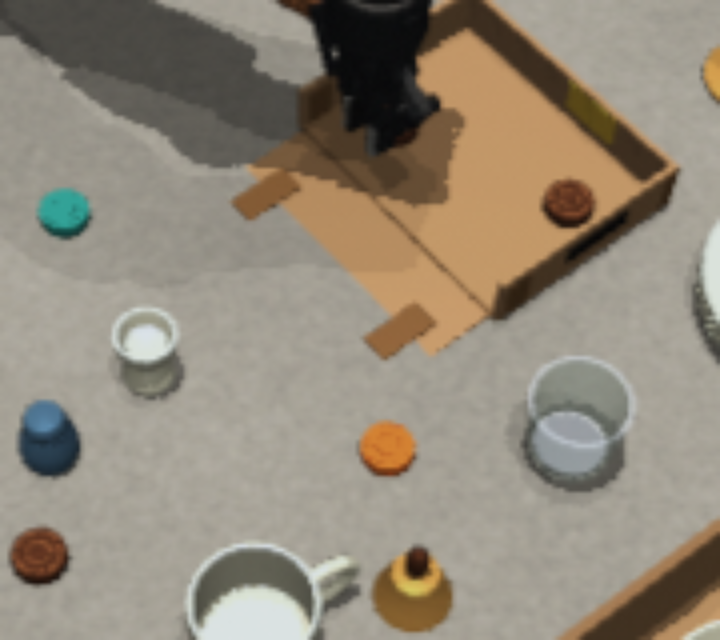

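{"method": "drive_tool", "body": {
  "increments": "0 0.01 0 0;0 0.01 0 0;0 0.01 0 0;0 0.01 0 0;0 0.01 0 0;0 0.007 0 0;0 0.004 0 0;0 0.002 0 0;0 -0.005 0 0;0 -0.02 0 0;0 -0.015 0.01 0;0 0 0.035 0"
}}

```text
t: 12.3
eef_pos: [0.4504, 0.1743, 0.0747]
tool_rot: [-0.001, 0.708, 0.706, -0.006]
contact_force: [0.5, 0.2, -0.2]
gripper_width: 0.258
```

{"method": "drive_tool", "body": {
  "increments": "0 -0.01 0.035 0;0.012 -0.03 0.025 0;0.015 -0.04 0 0;0.015 -0.04 0 0;0.015 -0.04 0 0;0.015 -0.04 0 0;0.015 -0.04 0 0;0.015 -0.04 0 0;0.015 -0.04 0 0;0.015 -0.04 0 0;0.015 -0.04 0 0;0.014 -0.04 0 0"
}}

```text
t: 13.3
eef_pos: [0.6104, -0.2531, 0.1381]
tool_rot: [-0.0, 0.707, 0.707, -0.0]
contact_force: [0.3, 0.5, 0.0]
gripper_width: 0.261
```

Run:
```python
from h import *
print(bot.get_obs()['eef_pos'])
im=shot(7,(110,270,120,360),f=3)
for c,st in discs(im,"scene"):
  p=plane("scene",*c,.0115);
  if p[0]>.4:print(c.round(1),st[2:],p[:2].round(4))
```

```text
[ 0.61037816 -0.25312769  0.13811168]
[294.6 131.7] [12 11 94] [0.4557 0.2459]
[321.9 160.6] [ 12  11 100] [0.5906 0.2449]
[486.  171.9] [ 32  25 258] [0.897 0.619]
[189.4 248.5] [ 14  14 152] [ 0.6161 -0.2283]
```

View pics/cscene7.png

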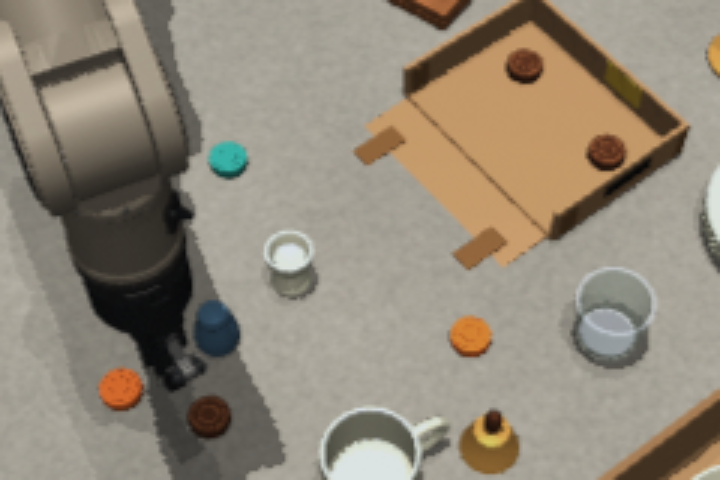

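Two discs are in the tray. Next is the far-right disc at (0.6135, −0.227).

{"method": "drive_tool", "body": {
  "increments": "0.003 -0.012 0 0;0.002 -0.01 0 0;0 0 -0.03 0;0 0 -0.03 0;0 0 -0.028 0;0 0 -0.012 0;0 0 -0.005 0;0 0 -0.0035 0;0 0 0 0"
}}

```text
t: 14.1
eef_pos: [0.6166, -0.2716, 0.0305]
tool_rot: [0.0, 0.707, 0.708, 0.0]
contact_force: [-0.0, -0.2, 0.5]
gripper_width: 0.257
```

{"method": "drive_tool", "body": {
  "increments": "0 0.006 -0.001 0;0 0.006 0 0;0 0.008 0 0;0 0.008 0 0;0 0.01 0 0;0 0.01 0 0;0 0.01 0 0;0 0.01 0 0;0 0.01 0 0;0 0.01 0 0;0 0.01 0 0;0 0.01 0 0"
}}

```text
t: 15.1
eef_pos: [0.6161, -0.1629, 0.0288]
tool_rot: [-0.0, 0.707, 0.707, 0.0]
contact_force: [0.6, -0.7, 0.5]
gripper_width: 0.259
```

{"method": "drive_tool", "body": {
  "increments": "0 0.01 0 0;0 0.01 0 0;0 0.01 0 0;0 0.01 0 0;0 0.01 0 0;0 0.01 0 0;0 0.01 0 0;0 0.01 0 0;0 0.01 0 0;0 0.01 0 0;-0.002 0.01 0 0;-0.002 0.01 0 0"
}}

```text
t: 16.1
eef_pos: [0.612, -0.0429, 0.0288]
tool_rot: [0.0, 0.707, 0.707, 0.0]
contact_force: [-0.1, -0.3, 0.1]
gripper_width: 0.261
```

Run:
```python
from h import *
im=shot(8,(110,270,120,360),f=3)
```

```text
(no output)
```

View pics/cscene8.png

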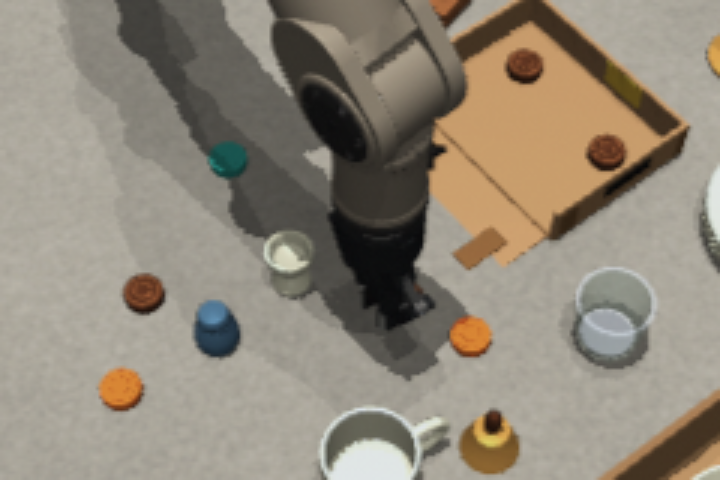

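{"method": "drive_tool", "body": {
  "increments": "-0.0035 0.01 0 0;-0.0035 0.01 0 0;-0.0035 0.01 0 0;-0.0035 0.01 0 0;-0.0035 0.01 0 0;-0.0035 0.01 0 0;-0.0035 0.01 0 0;-0.0035 0.01 0 0;-0.0035 0.01 0 0;-0.0035 0.01 0.0006 0;-0.0035 0.01 0.0006 0;-0.0035 0.01 0.0006 0"
}}

```text
t: 17.15
eef_pos: [0.5697, 0.0771, 0.0307]
tool_rot: [-0.0, 0.707, 0.707, 0.0]
contact_force: [-0.2, 1.1, -0.4]
gripper_width: 0.259
```

{"method": "drive_tool", "body": {
  "increments": "-0.003 0.01 0.0006 0;-0.003 0.01 0.0006 0;-0.003 0.01 0.0006 0;-0.003 0.01 0.0008 0;-0.003 0.01 0 0;-0.003 0.01 0 0;-0.003 0.01 0 0;-0.002 0.01 0 0;-0.001 0.007 0 0;0 0.004 0 0;0 0.002 0 0;0 -0.005 0 0"
}}

```text
t: 18.15
eef_pos: [0.5462, 0.1656, 0.0333]
tool_rot: [-0.0, 0.706, 0.708, 0.001]
contact_force: [0.4, 1.3, 0.9]
gripper_width: 0.26
```

{"method": "drive_tool", "body": {
  "increments": "0 -0.02 0 0;0 -0.015 0.01 0;0 0 0.035 0;0 -0.01 0.035 0;-0.005 -0.03 0.02 0;-0.008 -0.04 0 0;-0.008 -0.04 0 0;-0.008 -0.04 0 0;-0.01 -0.04 0 0;-0.01 -0.04 0 0;-0.01 -0.04 0 0;-0.01 -0.04 0 0"
}}

```text
t: 19.15
eef_pos: [0.4756, -0.194, 0.1334]
tool_rot: [0.0, 0.707, 0.707, -0.0]
contact_force: [1.1, -1.0, 0.4]
gripper_width: 0.258
```

Run:
```python
from h import *
im=shot(9,(110,270,120,360),f=3)
for c,st in discs(im,"scene"):
  p=plane("scene",*c,.0115);
  if p[0]>.4:print(c.round(1),st[2:],p[:2].round(4))
```

```text
[294.5 131.6] [12 11 93] [0.4554 0.246 ]
[300.  158.8] [ 11  11 101] [0.5481 0.1948]
[321.9 160.4] [ 12  11 100] [0.5903 0.2452]
[485.7 172.1] [ 32  25 261] [0.897  0.6174]
[167.4 207.4] [ 14  12 127] [ 0.4726 -0.2142]
```

View pics/cscene9.png

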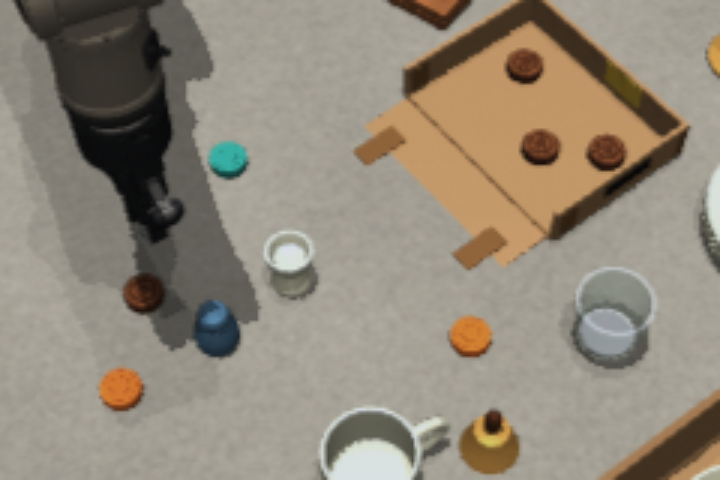

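Three are in. The last one is at (0.470, −0.213).

{"method": "drive_tool", "body": {
  "increments": "-0.003 -0.035 0 0;-0.003 -0.031 0 0;0 0 0 0;0 0 -0.03 0;0 0 -0.03 0;0 0 -0.025 0;0 0 -0.012 0;0 0 -0.005 0;0 0 -0.0025 0;0 0 0 0"
}}

```text
t: 20.03
eef_pos: [0.4714, -0.2572, 0.0292]
tool_rot: [0.0, 0.707, 0.707, 0.0]
contact_force: [0.1, 0.4, 0.8]
gripper_width: 0.262
```

{"method": "drive_tool", "body": {
  "increments": "0 0.006 0 0;0 0.006 0 0;0 0.008 0 0;0 0.008 0 0;0 0.01 0 0;0 0.01 0 0;0 0.01 0 0;0 0.01 0 0;0 0.01 0 0;0 0.01 0 0;0 0.01 0 0;0 0.01 0 0"
}}

```text
t: 21.03
eef_pos: [0.4711, -0.1479, 0.0287]
tool_rot: [0.0, 0.707, 0.707, 0.0]
contact_force: [-0.4, 0.7, 0.8]
gripper_width: 0.26
```

Run:
```python
from h import *
im=shot(10,(110,270,120,360),f=3)
```

```text
(no output)
```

View pics/cscene10.png

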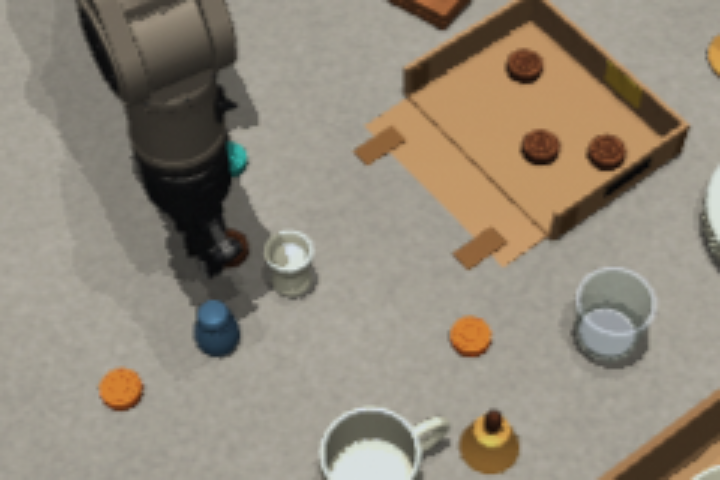

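{"method": "drive_tool", "body": {
  "increments": "-0.001 0.01 0 0;-0.001 0.01 0 0;-0.001 0.01 0 0;0 0.01 0 0;0 0.01 0 0;0 0.01 0 0;0 0.01 0 0;0 0.01 0 0;0 0.01 0 0;0 0.01 0 0;0 0.01 0 0;0 0.01 0 0"
}}

```text
t: 22.08
eef_pos: [0.4681, -0.0279, 0.0287]
tool_rot: [0.0, 0.707, 0.707, 0.0]
contact_force: [-1.1, -0.7, 0.7]
gripper_width: 0.261
```

{"method": "drive_tool", "body": {
  "increments": "0.001 0.01 0 0;0.001 0.01 0 0;0.001 0.01 0 0;0.001 0.01 0 0;0.001 0.01 0 0;0.001 0.01 0 0;0.001 0.01 0 0;0.001 0.01 0 0;0.001 0.01 0.0006 0;0.001 0.01 0.0006 0;0.001 0.01 0.0006 0;0.001 0.01 0.0006 0"
}}

```text
t: 23.08
eef_pos: [0.4802, 0.0921, 0.0312]
tool_rot: [0.0, 0.707, 0.707, 0.0]
contact_force: [-0.5, 0.2, 0.3]
gripper_width: 0.259
```

{"method": "drive_tool", "body": {
  "increments": "0.001 0.01 0.0006 0;0.001 0.01 0.0006 0;0.001 0.01 0.0006 0;0.001 0.01 0 0;0.001 0.01 0 0;0.001 0.01 0 0;0 0.01 0 0;0 0.006 0 0;0 0.003 0 0;0 -0.005 0 0;0 -0.02 0 0;0 -0.015 0.01 0"
}}

```text
t: 24.08
eef_pos: [0.4847, 0.1282, 0.0416]
tool_rot: [-0.0, 0.707, 0.707, -0.002]
contact_force: [-0.3, -0.8, -0.2]
gripper_width: 0.259
```

{"method": "drive_tool", "body": {
  "increments": "0 0 0.035 0;0 -0.01 0.035 0;0 -0.02 0.03 0;0 -0.03 0.03 0;0 -0.04 0.02 0;0 -0.04 0 0;0 -0.04 0 0;0 -0.04 0 0;0 -0.04 0 0;0 -0.04 0 0;0 -0.02 0 0;0 0 0 0"
}}

```text
t: 25.08
eef_pos: [0.4841, -0.1937, 0.191]
tool_rot: [0.001, 0.71, 0.704, -0.001]
contact_force: [-0.3, 0.6, -0.7]
gripper_width: 0.259
```

Run:
```python
from h import *
im=shot(11,(110,290,120,360),f=3)
ft=np.array([.524,.131]);ux=np.array([-.0624,.998]);uy=np.array([-.998,-.0624])
for n in("scene","top"):
  if n=="top":im=shot(11,(120,290,140,370),"top",3)
  for c,st in discs(im,n):
    p=plane(n,*c,.0115)
    if p[0]>.4:print(n,c.round(1),st[2:],p[:2].round(4),"past fold/lat",((p[:2]-ft)@ux).round(3),((p[:2]-ft)@uy).round(3))
a=cv2.cvtColor(cv2.imread("pics/scene0.png"),cv2.COLOR_BGR2GRAY);b=cv2.cvtColor(cv2.imread("pics/scene11.png"),cv2.COLOR_BGR2GRAY)
for nm,(u,v) in dict(egg=(216,198),salt=(192,218),cup=(244,264),bell=(284,256),tumbler=(323,214),vase=(104,279),candle=(371,118)).items():
    t=a[v-16:v+16,u-16:u+16];r=cv2.matchTemplate(b[v-26:v+26,u-26:u+26],t,cv2.TM_CCOEFF_NORMED);m=cv2.minMaxLoc(r);print(nm,"shift px",m[3][0]-10,m[3][1]-10,round(m[1],3))
```

```text
scene [294.6 131.6] [12 10 90] [0.4554 0.2461] past fold/lat 0.119 0.061
scene [288.1 145.5] [11 10 97] [0.4877 0.196 ] past fold/lat 0.067 0.032
scene [299.9 158.8] [ 11  11 101] [0.5482 0.1944] past fold/lat 0.062 -0.028
scene [321.9 160.6] [ 12  12 102] [0.5906 0.2449] past fold/lat 0.11 -0.074
scene [486.2 171.9] [ 32  25 261] [0.8972 0.6193] past fold/lat 0.464 -0.403
top [172.4 201.6] [ 8 10 37] [0.5903 0.2419] past fold/lat 0.107 -0.073
egg shift px 0 0 0.766
salt shift px 0 -1 0.649
cup shift px 0 0 1.0
bell shift px 0 0 1.0
tumbler shift px 0 0 1.0
vase shift px 0 0 1.0
candle shift px 0 0 1.0
```

View pics/cscene11.png

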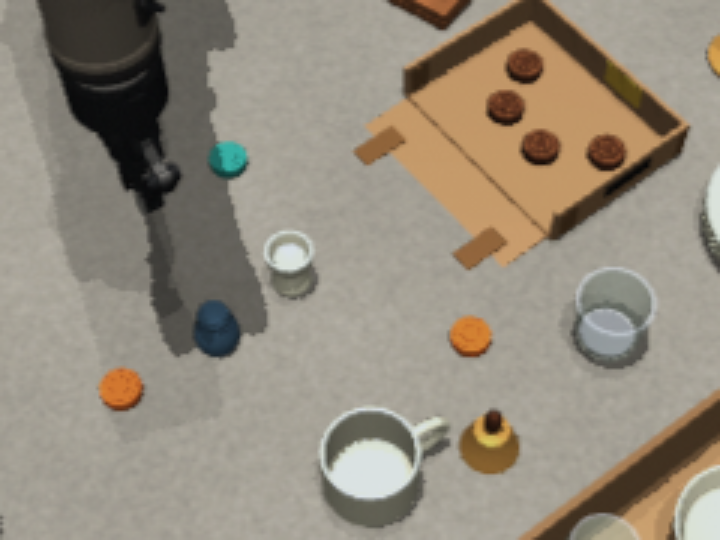

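All four discs lie flat in the tray, at least 60 mm past the fold, and every bystander is in place. Handing in.

Run:
```python
from station import bot
print(bot.get_obs()['t'],bot.hand_in())
```

```text
the job is handed in; nothing more can be done
25.1833 None
```

I slid all four brown draughtsmen one at a time over the flap into the tray, cradled between the part-open fingertips, and handed in at 25.2 s. `hand_in` gives no verdict.

**Speed and height:** I pushed at about 0.12 m/s with the tips about 7 mm up. The tip height was checked by touching the bench lightly once, at about 12 N.

**Draughtsmen:** In the last scene picture all four lie flat on the tray bottom. Their centres are 62, 67, 110 and 119 mm past the fold and between the side walls.

**Bystanders:** The last check found no shift for five of them. The egg cup showed 0 px and the salt pot 1 px. Those two matched less well (0.77 and 0.65), probably because of the arm's shadow and, near the egg cup and salt pot, discs that had since been moved. Both stand upright in the picture. The orange and turquoise look-alikes were not touched.

**Failed check:** In the last top view the colour mask picked out only one of the four discs, probably because the others blend with the tray's brown. The final disc positions therefore rest on the scene camera, and only that one disc is cross-checked; the two cameras agree on it to about 3 mm.

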